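# Size a worn tube adapter in the stepped gauge

### The arm

A 7-joint arm with a two-finger parallel gripper is mounted at the origin on a cart in front of the work surface, level with it; the furniture and walls round the work are solid. World frame = base frame: x ahead of the robot, y to its left, z up, the work surface at z = 0. Lengths are in m, angles in rad, forces in N, time in s.
With the tool pointing down it reaches from about 0.4 to 0.875 m from the base axis. Payload 19.3 kg.
Tool frame: the origin (TCP) lies at the very end of the fingers, on their centre line; the grasp point (between the pads) lies 19 mm behind it; z points along the fingers, y is the line along which they close (so a half turn about z gives the same grasp; the last joint's range is limited). The gripper opens to 85 mm and grips with 20 to 120 N. Pads are 22 mm wide; open, the fingers measure 114 mm over their backs; the gripper's body (76 mm by 85 mm) begins 54 mm behind the grasp point. The pads swing forward as they close: fully open they stand 13 mm farther back than shut.
Start: joints at [-1.274, 0.521, -0.036, 1.599, 0.021, 1.021, -0.113], TCP at [0.224, 0.583, 0.231] pointing down, gripper open.
Joint ranges: [-2.91, 2.91], [-0.3, 2.13], [-1.5, 1.42], [0.17, 2.43], [-1.26, 4.41], [0.16, 1.93], [-2.52, 2.52]. Speed limits (rad/s): [1.89, 1.89, 2.39, 2.39, 3.01, 3.01, 3.01].

### API

Orientations are given as [roll, pitch, yaw] about the fixed x, y, z axes, in that order (R = Rz(yaw) Ry(pitch) Rx(roll)).
In Python, from workcell import bot gives the robot as it stands. The module is installed in compiled form; this text tells all that it offers.
- The arm moves only by the tool apply_moves, never from a script. Its arguments are lists of equal length, an entry for each row: "claw": the finger opening in m, from 0 to 0.0854; "xyz": the shift along the tool's x, y, z in m, a list of three; "twist": the turn, a rotation vector about the tool's x, y, z in rad, a list of three. A call has 1 to 20 rows; each row shifts and turns the commanded pose from where the row before left it, along the tool's axes as they then stand; what a row does not reach is not made up. A row lasts 1/10 s, in which the tool goes at most 50 mm and 8.59 degrees, less where a joint would pass 70% of its speed; a pose out of reach is approached as far as the arm can. A call with a gripper value outside its range is refused whole. The fingers move at their own pace and stop on an object; "force" is the grip in N (left out, the last holds). Time passes only in rows, so rows that do not move let the fingers close. It gives the time, the measured TCP pose, the force, the opening and the grip force at its end, in the units of the state.
- bot.observe(): the state, without advancing time (a new reading comes with each control period).
- bot.grab_frame(name): name is "scene" or "top" or "wrist"; returns a dict with "img" (384x512x3 uint8, red, green, blue), "vfov" (degrees; the focal length in pixels is half the picture's height over the tangent of half this angle, whatever the lens; pixels are square), "cx", "cy" (the principal point, pixels), "distortion" ([k1, k2, p1, p2, k3] as OpenCV has them; the pictures are not rectified), "view" (4x4, takes a point from world to camera coordinates). Camera axes: x right, y up, looking along -z (the intrinsics and any distortion apply to the point x, -y, -z); pixel columns grow to the right and rows downward; lengths in m; the calibration is good to about 2 mm. A picture is of the moment at which its call begins. There is no depth.
- bot.job_done(): hands the job in; it is judged then, once.
Trained networks look in the newest picture that a camera, given by its name, has taken for a name from the list of things; names that differ only in an ending like _2 or _b are one class to them, and where a whole thing is asked for, a point or a joint stands for the part that bears it (a point fixed in the world has none). Each returns a list of dicts, best first, with "score" (0 to 1); they miss things now and then, are a little off and sometimes report something else, mostly with a low value. They report only what shows in the picture. A call takes as long as a camera call. They do not tell look-alikes from the thing itself.
- bot.find_in(camera, query): "position" ([x, y, z] in m, in world coordinates, good to about 4 mm: the middle of the surface that is visible of it).
The state is a dict: "clock": time; "qpos": joint angles; "qd": joint speeds; "joint_efforts": joint torques, N m; "position": TCP position; "tool_rot": TCP orientation; "force": force on the tool from outside, world axes, zero at the start; "moment": the same for the moment, N m; "grip_width": finger opening in m; "finger_force": force on a finger pad.
Only numpy, scipy, OpenCV 4.12 (cv2) and the standard library are available. Lean on these libraries where they do the work, as an engineer would, in place of code of your own. Each camera call takes 0.05 s, during which the arm holds its last target. There are 200 camera calls.

### The job

The blue tube adapter standing alone on the black mat has lost its size mark. Pick it up and try its foot in the pockets of the stepped gauge one after another, starting with the smallest (one dot) and pressing gently (never over 25 N on the gauge), and leave it in the first pocket that it enters, fully home with its flange flat on the gauge. Leave the two adapters in the tray, and everything else on the bench, where they are.

Things in the scene. Friction and masses are not known exactly. Their poses are not given: they have to be found in the camera images.
- adapter_a: blue plastic tube adapter: round foot (the part to be sized) 12 mm tall and 28, 32 or 36 mm across, on it a flange 44 mm across and 3 mm thick, on that a hollow neck 24 mm across and 24 mm tall to hold it by (39 mm in all, about 60 g). The three adapters have three different feet; which has which is not known. Origin at the centre of the foot's underside, z up through the neck
- adapter_b: another adapter like adapter_a in all but the foot's diameter
- adapter_c: another adapter like adapter_a in all but the foot's diameter
- adapter_a_foot (a point): centre of the underside of adapter_a's foot
- adapter_b_foot (a point): centre of the underside of adapter_b's foot
- adapter_c_foot (a point): centre of the underside of adapter_c's foot
- gauge: stepped gauge, fixed to the bench on rubber feet (sinks 1 mm under 20 N): aluminium bar 70 x 228 mm (250 mm with its black end caps), flat top 20 mm above the bench, four round through pockets in a row, 56 mm apart, marked with one to four black dots on the edge towards the robot. Origin under its centre at bench height, x across the bar, y along it from pocket 1 (smallest) to pocket 4 (largest), z up
- pocket_1 (a point): centre of the mouth of pocket 1 (25.5 mm across), level with the gauge's top, axes as the gauge; straight walls 16 mm deep, no lead-in. Made for the 24 mm foot, so larger feet cannot enter. An adapter that is home has its foot's underside 12 mm below this point
- pocket_2 (a point): centre of the mouth of pocket 2 (29.5 mm across), level with the gauge's top, axes as the gauge; straight walls 16 mm deep, no lead-in. Made for the 28 mm foot, so larger feet cannot enter. An adapter that is home has its foot's underside 12 mm below this point
- pocket_3 (a point): centre of the mouth of pocket 3 (33.5 mm across), level with the gauge's top, axes as the gauge; straight walls 16 mm deep, no lead-in. Made for the 32 mm foot, so larger feet cannot enter. An adapter that is home has its foot's underside 12 mm below this point
- pocket_4 (a point): centre of the mouth of pocket 4 (37.5 mm across), level with the gauge's top, axes as the gauge; straight walls 16 mm deep, no lead-in. Made for the 36 mm foot, so larger feet cannot enter. An adapter that is home has its foot's underside 12 mm below this point
- mat_centre (a point): centre of the top of the black rubber mat, 75 x 85 mm and 3 mm thick, on which the adapter to be sized stands alone, within 15 mm of this point
- tray_centre (a point): centre of the inner floor (3 mm above the bench) of the shallow steel tray, 78 x 136 mm with walls 15 mm high, in which the two other adapters stand, 30 mm to either side of this point along its y axis
- slide_box: grey box for slides, 79 x 95 x 33 mm, a bystander
- specimen_cup_1: specimen cup with yellow lid, 64 mm across, 71 mm tall, a bystander
- forceps: steel forceps lying down, 133 mm long, 16 mm wide, 9 mm thick, a bystander
Mind the look-alikes: they are no part of the job. Leave any green or turquoise look-alike of the adapter_a alone.

How it is judged:
By the outcome, as a careful person would: the job done as asked, in the order asked, and still so for the second after the job is handed in, with the robot touching nothing.
It also fails if it takes over 64 s, if anything falls off the work surface, if the arm or the gripper's body presses on something with over 40 N, if the wrist force passes 120 N, or if a joint passes its speed limit or range.

## Working session

There is one attempt and no reset: what is moved stays moved. The work goes in short steps, Python scripts to look and compute and a tool call to move; the robot and the scene stay as the last step left them, time stands still between calls to the robot, and variables do not carry over. Pictures are saved under pics/ and viewed, at most 10 in all, crops included, and the job is handed in when it is done.

Besides the shell and the picture viewer there is one more tool, called after "Request:" by a JSON object that holds its "api" and its "payload". apply_moves: Moves the arm, as the interface text tells. Its arguments: {"type":"object","properties":{"claw":{"type":"array"},"xyz":{"type":"array"},"twist":{"type":"array"},"force":{"type":"number"}},"required":["claw","xyz","twist"]}

```bash
mkdir -p pics; cat > h.py <<'E'
import numpy as np, cv2, json
from workcell import bot
def K(f):
    h=f["img"].shape[0]; fl=h/2/np.tan(np.radians(f["vfov"])/2)
    return np.array([[fl,0,f["cx"]],[0,fl,f["cy"]],[0,0,1.]])
def ray(f,px):
    p=cv2.undistortPoints(np.array(px,float).reshape(-1,1,2),K(f),np.array(f["distortion"],float)).reshape(-1,2)
    V=np.array(f["view"]);R=V[:3,:3];c=-R.T@V[:3,3]
    return c,np.array([R.T@[a,-b,-1] for a,b in p])
def atz(f,px,z):
    c,d=ray(f,px); return c+d*((z-c[2])/d[:,2])[:,None]
def proj(f,P):
    V=np.array(f["view"]);P=np.atleast_2d(P)@V[:3,:3].T+V[:3,3]
    P=P*[1,-1,-1]
    return cv2.projectPoints(P,np.zeros(3),np.zeros(3),K(f),np.array(f["distortion"],float))[0].reshape(-1,2)
def save(n,img): cv2.imwrite("pics/"+n,cv2.cvtColor(img,cv2.COLOR_RGB2BGR))
E
python3 - <<'E'
from h import *
import pickle
F={n:bot.grab_frame(n) for n in("scene","top")}
pickle.dump(F,open("f0.pkl","wb"))
for n in F: save(n+"0.png",F[n]["img"]); print(n,F[n]["vfov"],F[n]["distortion"])
for n in F:
  for q in("adapter_a","gauge","tray_centre","mat_centre","pocket_1","specimen_cup_1","slide_box","forceps"):
    try: print(n,q,[(np.round(r["position"],3).tolist(),round(r["score"],2)) for r in bot.find_in(n,q)][:6])
    except Exception as e: print(n,q,e)
s=bot.observe();print({k:np.round(v,3).tolist() for k,v in s.items()})
E
```

```text
scene 42.258860082470676 [-0.0614564  0.         0.         0.         0.       ]
top 44.566341427327245 [-0.18567321  0.          0.          0.          0.        ]
scene adapter_a [([0.438, 0.081, 0.021], 0.68), ([0.434, 0.377, 0.021], 0.61), ([0.4, 0.183, 0.014], 0.6), ([0.353, 0.096, 0.014], 0.6)]
scene gauge [([0.614, 0.141, 0.015], 0.56), ([0.431, 0.378, 0.017], 0.26)]
scene tray_centre [([0.432, 0.355, -0.001], 0.64)]
scene mat_centre [([0.446, 0.075, 0.005], 0.96), ([0.437, 0.079, 0.02], 0.19)]
scene pocket_1 [([0.606, 0.151, 0.019], 0.94)]
scene specimen_cup_1 [([0.725, 0.299, 0.068], 0.7), ([0.429, 0.378, 0.012], 0.3)]
scene slide_box [([0.41, 0.528, 0.035], 0.75)]
scene forceps [([0.43, -0.024, 0.007], 0.56), ([0.609, 0.148, 0.023], 0.2)]
top adapter_a [([0.44, 0.327, 0.011], 0.8), ([0.397, 0.186, 0.016], 0.79), ([0.354, 0.101, 0.013], 0.65), ([0.44, 0.088, 0.02], 0.64), ([0.438, 0.386, 0.017], 0.58), ([0.415, 0.533, 0.031], 0.4)]
top gauge [([0.614, 0.154, 0.02], 0.67)]
top tray_centre [([0.44, 0.362, -0.0], 0.56), ([0.437, 0.389, 0.015], 0.38)]
top mat_centre [([0.456, 0.079, 0.009], 0.69)]
top pocket_1 [([0.616, 0.159, 0.019], 0.89)]
top specimen_cup_1 [([0.731, 0.311, 0.073], 0.86)]
top slide_box [([0.418, 0.535, 0.032], 0.97), ([0.61, 0.159, 0.02], 0.57)]
top forceps []
{'clock': 0.9, 'qpos': [-1.274, 0.521, -0.036, 1.599, 0.021, 1.021, -0.113], 'qd': [-0.001, -0.002, 0.0, -0.001, 0.001, 0.002, -0.001], 'joint_efforts': [0.002, -92.682, 1.979, -37.023, 0.018, 0.002, -0.0], 'position': [0.224, 0.583, 0.231], 'tool_rot': [-3.142, -0.0, 2.775], 'force': [0.257, -0.425, 0.294], 'moment': [-0.071, 0.027, -0.072], 'finger_force': 0.0, 'grip_width': 0.085}
```

View both.

```bash
python3 - <<'E'
from h import *
import pickle
F=pickle.load(open("f0.pkl","rb"))
f=F["top"];print(proj(f,[[.44,.088,.039],[.397,.186,.03],[.354,.1,.03],[.614,.154,.02]]).round(0).tolist())
f=F["scene"];print(proj(f,[[.44,.085,.039],[.397,.186,.03],[.354,.1,.03],[.614,.154,.02]]).round(0).tolist())
E
```

```text
[[338.0, 234.0], [291.0, 249.0], [328.0, 273.0], [315.0, 156.0]]
[[266.0, 259.0], [222.0, 241.0], [229.0, 278.0], [304.0, 205.0]]
```

View pics/top0.png

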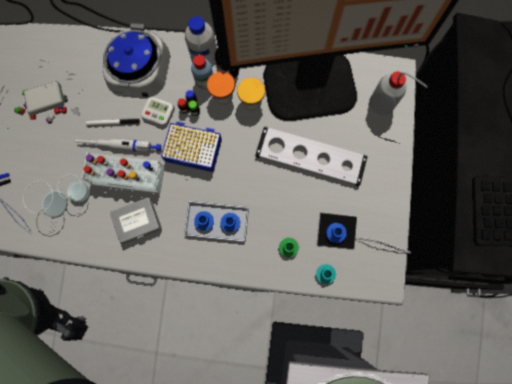

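View pics/scene0.png

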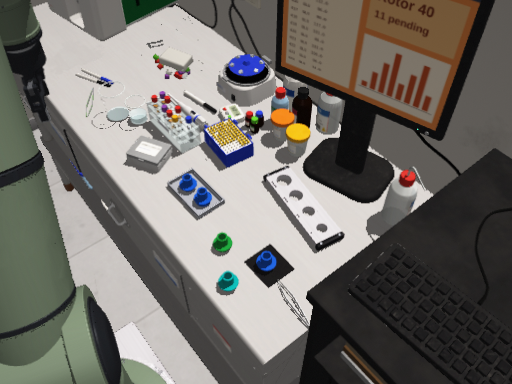

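Candidates for "blue adapter" in the top view: the blue one on the black mat (337,232), two blue ones in the tray (204,221) and (230,222), a green look-alike (289,247) and a turquoise one (326,274). The one at (337,232) is blue and alone on the black mat, so that's adapter_a. In the scene view it is at (266,261). On the gauge, the smallest pocket is the right one (347,166) and the largest the left one (277,145).

```bash
python3 - <<'E'
from h import *
import pickle
F=pickle.load(open("f0.pkl","rb"))
f=F["top"]
c=cv2.resize(f["img"][115:290,245:385],None,fx=4.2,fy=3.4*4.2/3.4 if 0 else 3.4,interpolation=cv2.INTER_CUBIC)
c=cv2.resize(f["img"][118:288,240:390],None,fx=3.5,fy=3.5,interpolation=cv2.INTER_CUBIC)
save("crop0.png",c)
# dark pocket blobs
g=f["img"][120:200,245:380].max(2)
n,l,st,ce=cv2.connectedComponentsWithStats((g<110).astype(np.uint8))
for i in range(1,n):
  if 20<st[i,4]<400: 
    p=ce[i]+[245,120]; print(p.round(1),st[i],atz(f,p,.02).round(4).tolist())
h=f["img"].astype(int); m=((h[...,2]-h[...,0]>50)&(h[...,2]-h[...,1]>40)).astype(np.uint8); m[:200]=0
n,l,st,ce=cv2.connectedComponentsWithStats(m)
for i in range(1,n):
  if st[i,4]>40: print("blue",ce[i].round(1),st[i],atz(f,ce[i],.025).round(4).tolist())
E
```

```text
[250.7 122.4] [ 0  0 14  7 75] [[0.6753, 0.3098, 0.02]]
[374.  126.3] [121   0  14  17 166] [[0.7019, 0.0228, 0.02]]
[276.5 141.4] [24 18 15  9 75] [[0.6366, 0.2452, 0.02]]
[300.5 149. ] [49 26 13  9 68] [[0.6254, 0.1887, 0.02]]
[323.7 156.1] [73 33 12  9 55] [[0.6152, 0.1341, 0.02]]
[347.2 163.6] [98 41  9  7 48] [[0.6042, 0.0789, 0.02]]
blue [203.7 219.7] [194 211  20  19 250] [[0.4373, 0.384, 0.025]]
blue [230.1 221.3] [221 213  19  18 249] [[0.4409, 0.3257, 0.025]]
blue [336.  231.5] [326 223  21  19 270] [[0.4462, 0.0915, 0.025]]
```

View pics/crop0.png

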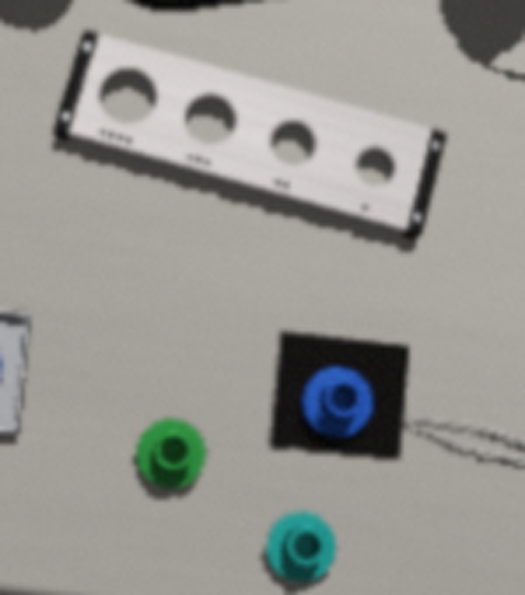

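The crop confirms it: blue adapter alone on the black mat at (337,232), the green and turquoise look-alikes are separate, and the dots mark pocket 1 at the right end. Next I move above the adapter.

Request:
{"api": "apply_moves", "payload": {"claw": [0.06,0.06,0.06,0.06,0.06,0.06,0.06,0.06,0.06,0.06,0.06,0.06,0.06,0.06,0.06,0.06,0.06,0.06,0.06], "xyz": [[-0.014,-0.014,0],[-0.027,-0.028,0],[-0.027,-0.028,0],[-0.027,-0.028,0],[-0.027,-0.028,0],[-0.027,-0.028,0],[-0.027,-0.028,0],[-0.027,-0.028,0],[-0.027,-0.028,0],[-0.027,-0.028,0],[-0.027,-0.028,0],[-0.027,-0.028,0],[-0.027,-0.028,0.01],[-0.027,-0.028,0.02],[-0.02,-0.02,0.02],[-0.012,-0.012,0.01],[0,0,0],[0,0,0],[0,0,0]], "twist": [[0,0,0],[0,0,0],[0,0,0],[0,0,0],[0,0,0],[0,0,-0.03],[0,0,-0.03],[0,0,-0.03],[0,0,-0.03],[0,0,-0.03],[0,0,-0.024],[0,0,0],[0,0,0],[0,0,0],[0,0,0],[0,0,0],[0,0,0],[0,0,0],[0,0,0]]}}

```text
clock: 2.8
position: [0.4881, 0.0802, 0.1718]
tool_rot: [3.141, 0.0, 2.95]
force: [-0.7, -0.4, 0.1]
grip_width: 0.0596
finger_force: 0.0
```

```bash
python3 - <<'E'
from h import *
import pickle
f=bot.grab_frame("wrist"); pickle.dump(f,open("w1.pkl","wb")); save("w1.png",f["img"])
V=np.array(f["view"]);print("cam",(-V[:3,:3].T@V[:3,3]).round(4),f["vfov"],f["distortion"]);print(V[:3,:3].round(3))
s=bot.observe();print({k:np.round(v,4).tolist() for k,v in s.items()})
p=s["position"];print(proj(f,[[p[0],p[1],p[2]],[.446,.0915,.025],[.604,.079,.02],[.615,.134,.02]]).round())
E
```

```text
cam [0.4126 0.0957 0.3148] 71.6548660400953 [-0.05801659  0.          0.          0.          0.        ]
[[ 0.191  0.982  0.   ]
 [-0.938  0.182 -0.296]
 [-0.291  0.056  0.955]]
{'clock': 2.85, 'qpos': [-0.3689, 0.4005, 0.1108, 2.0019, -0.0644, 0.7416, 1.16], 'qd': [-0.0006, 0.0004, 0.0023, 0.0015, -0.0006, -0.003, 0.0025], 'joint_efforts': [0.6279, -71.288, 4.0191, -29.2428, 0.0261, 0.0039, -0.0147], 'position': [0.4881, 0.0803, 0.1719], 'tool_rot': [3.1409, 0.0006, 2.9501], 'force': [-0.0402, 0.8304, 0.7538], 'moment': [-0.0072, 0.0254, 0.0278], 'finger_force': 0.0, 'grip_width': 0.0601}
[[257. 245.]
 [260. 143.]
 [274. 267.]
 [318. 267.]]
```

View pics/w1.png

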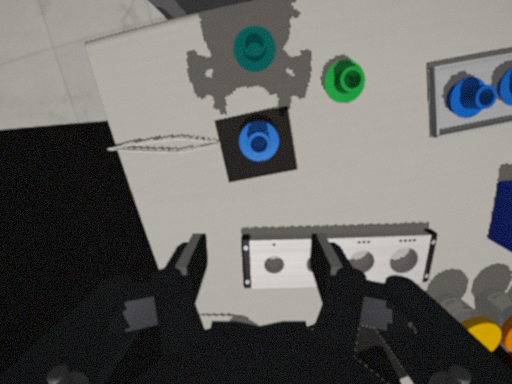

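Wrist view: adapter_a on the mat at (259,141), gauge below it with pocket 1 at (274,264); pockets 3 and 4 at (361,262) and (404,260). Forceps lie left of the mat, and the fingertips are at about (200,240) and (318,240).

```bash
cat >> h.py <<'E'
def blue(f,near,r=60):
    h=f["img"].astype(int); m=((h[...,2]-h[...,0]>45)&(h[...,2]-h[...,1]>30)).astype(np.uint8)
    m=cv2.morphologyEx(m,cv2.MORPH_CLOSE,np.ones((5,5)))
    n,l,st,ce=cv2.connectedComponentsWithStats(m)
    i=min((i for i in range(1,n) if st[i,4]>80),key=lambda i:np.hypot(*(ce[i]-near)))
    c=max(cv2.findContours((l==i).astype(np.uint8),cv2.RETR_EXTERNAL,cv2.CHAIN_APPROX_NONE)[0],key=len)
    return c.reshape(-1,2)
def fitc(f,pts,z):
    P=atz(f,pts,z)[:,:2]
    A=np.c_[2*P,np.ones(len(P))]; s=np.linalg.lstsq(A,(P**2).sum(1),rcond=None)[0]
    for _ in range(5):
        r=np.sqrt(s[2]+s[:2]@s[:2]); e=np.abs(np.hypot(*(P-s[:2]).T)-r); k=e<max(1.5*np.median(e),3e-4)
        s=np.linalg.lstsq(A[k],(P[k]**2).sum(1),rcond=None)[0]
    r=np.sqrt(s[2]+s[:2]@s[:2]); return s[:2],r,k.sum(),len(P)
def toolxy(s,d):
    y=s["tool_rot"][2]; return np.array([[np.cos(y),np.sin(y)],[np.sin(y),-np.cos(y)]])@d
E
python3 - <<'E'
from h import *
import pickle
f=pickle.load(open("w1.pkl","rb"));s=bot.observe()
c=blue(f,(259,141)); print(c.min(0),c.max(0))
for z in(.015,.018): print(z,fitc(f,c,z))
a=fitc(f,c,.017)[0]; print("d tool",toolxy(s,a-np.array(s["position"][:2])))
f=pickle.load(open("f0.pkl","rb"))["top"]; c=blue(f,(336,231)); print("top",fitc(f,c,.017))
f=pickle.load(open("f0.pkl","rb"))["scene"]; c=blue(f,(266,261)); print("scene",fitc(f,c,.017))
E
```

```text
[238 121] [279 161]
0.015 (array([0.44449522, 0.089733  ]), np.float64(0.02287713914107898), np.int64(81), 116)
0.018 (array([0.44417602, 0.08979289]), np.float64(0.022648210964221895), np.int64(81), 116)
d tool [0.04483042 0.00098964]
top (array([0.44600249, 0.09005453]), np.float64(0.022490257933996605), np.int64(35), 57)
scene (array([0.44539567, 0.09044115]), np.float64(0.02230912186495629), np.int64(34), 54)
```

Request:
{"api": "apply_moves", "payload": {"claw": [0.06,0.06,0.06,0.06,0.06,0.06,0.06,0.06,0.06,0.06,0.02,0.02,0.02,0.02,0.02,0.02,0.02], "xyz": [[0.01,0.0005,0.01],[0.0125,0.0005,0.02],[0.0125,0,0.025],[0.0095,0,0.025],[0,0,0.025],[0,0,0.02],[0,0,0.015],[0,0,0.007],[0,0,0.005],[0,0,0],[0,0,0],[0,0,0],[0,0,0],[0,0,0],[0,0,0],[0,0,0],[0,0,0]], "twist": [[0,0,0],[0,0,0],[0,0,0],[0,0,0],[0,0,0],[0,0,0],[0,0,0],[0,0,0],[0,0,0],[0,0,0],[0,0,0],[0,0,0],[0,0,0],[0,0,0],[0,0,0],[0,0,0],[0,0,0]], "force": 50}}

```text
clock: 4.55
position: [0.4451, 0.0889, 0.02]
tool_rot: [3.141, 0.001, 2.949]
force: [-1.6, 0.0, 12.3]
grip_width: 0.0223
finger_force: 48.4
```

Request:
{"api": "apply_moves", "payload": {"claw": [0.02,0.02,0.02,0.02,0.02,0.02], "xyz": [[0,0,-0.005],[0,0,-0.015],[0,0,-0.025],[0,0,-0.025],[0,0,-0.01],[0,0,0]], "twist": [[0,0,0],[0,0,0],[0,0,0],[0,0,0],[0,0,0],[0,0,0]]}}

```text
clock: 5.15
position: [0.4454, 0.089, 0.1005]
tool_rot: [3.14, 0.002, 2.949]
force: [0.5, -0.3, -1.3]
grip_width: 0.0222
finger_force: 49.0
```

```bash
python3 - <<'E'
from h import *
import pickle
f=bot.grab_frame("wrist"); pickle.dump(f,open("w2.pkl","wb"))
t=bot.grab_frame("top"); s2=bot.grab_frame("scene")
save("w2.png",np.hstack([f["img"][:,100:412],cv2.resize(s2["img"][170:320,180:340],(410,384))]))
s=bot.observe();print({k:np.round(v,4).tolist() for k,v in s.items() if k in("position","tool_rot","force","moment","grip_width","finger_force")})
p=np.array(s["position"]);print(proj(f,[p,[.604,.079,.02],[.615,.134,.02],[.6254,.189,.02],[.6366,.245,.02]]).round())
E
```

```text
{'position': [0.4443, 0.0887, 0.0985], 'tool_rot': [-3.1411, -0.0009, 2.9489], 'force': [0.1055, -0.0547, -1.1032], 'moment': [-0.0565, 0.0018, 0.0142], 'finger_force': 49.0115, 'grip_width': 0.0221}
[[256. 242.]
 [276. 338.]
 [328. 338.]
 [378. 336.]
 [428. 334.]]
```

View pics/w2.png

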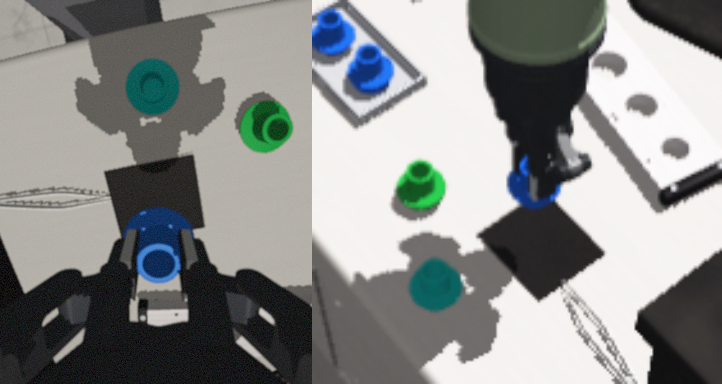

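The adapter is held: neck ring at (258,263) in the wrist picture, and the mat is empty in the scene view. Next I hover over the gauge to measure the pockets.

Request:
{"api": "apply_moves", "payload": {"claw": [0.02,0.02,0.02,0.02,0.02,0.02,0.02,0.02,0.02,0.02], "xyz": [[-0.005,0,-0.02],[-0.015,0.01,-0.025],[-0.025,0.015,-0.02],[-0.025,0.015,-0.01],[-0.025,0.015,0],[-0.02,0.015,0],[-0.015,0.012,0],[-0.01,0.008,0],[0,0,0],[0,0,0]], "twist": [[0,0,0],[0,0,0],[0,0,0],[0,0,0],[0,0,0],[0,0,0],[0,0,0],[0,0,0],[0,0,0],[0,0,0]]}}

```text
clock: 6.3
position: [0.5986, 0.1499, 0.173]
tool_rot: [-3.14, -0.002, 2.949]
force: [0.2, -0.2, -1.3]
grip_width: 0.0222
finger_force: 49.1
```

```bash
python3 - <<'E'
from h import *
import pickle
f=bot.grab_frame("wrist"); s=bot.observe(); pickle.dump((f,s),open("w3.pkl","wb"))
save("w3.png",cv2.resize(f["img"][110:310,130:430],None,fx=2.6,fy=2.6,interpolation=cv2.INTER_CUBIC))
print({k:np.round(v,4).tolist() for k,v in s.items() if k in("position","tool_rot","force","grip_width","finger_force")})
p=np.array(s["position"]);print(proj(f,[p,[.604,.079,.02],[.615,.134,.02],[.6254,.189,.02],[.6366,.245,.02]]).round())
E
```

```text
{'position': [0.5985, 0.1498, 0.1734], 'tool_rot': [-3.1407, -0.0014, 2.9485], 'force': [0.3033, -0.1786, -1.054], 'finger_force': 49.0887, 'grip_width': 0.0223}
[[257. 245.]
 [199. 196.]
 [247. 197.]
 [295. 196.]
 [343. 197.]]
```

View pics/w3.png

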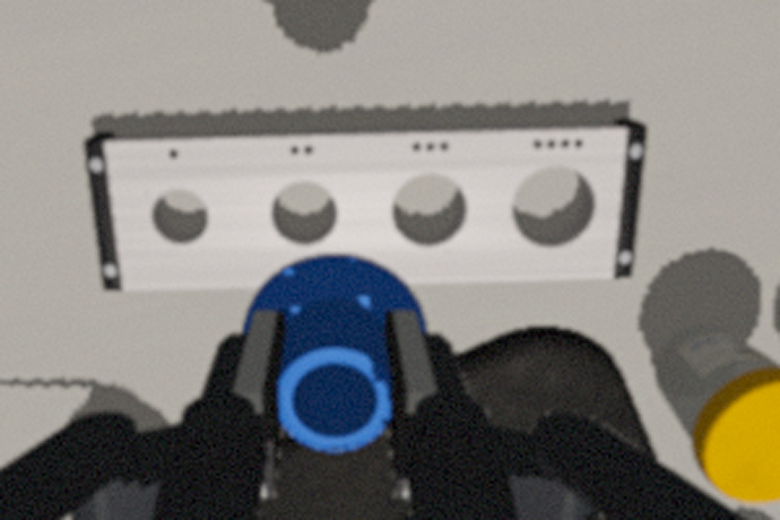

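Wrist close-up: pockets 1–4 at full-frame pixels of about (199,193), (247,192), (295,191) and (343,189), with one to four dots on the robot side. The held adapter's neck ring is at (258,264). Now fitting circles to these.

```bash
cat >> h.py <<'E'
from scipy.ndimage import map_coordinates, gaussian_filter
from scipy.optimize import least_squares
def edges(img,f,c,r,z,sign=1,win=.004,n=90,cond=None):
    """world points of the steepest edge near a circle; sign +1: brighter outward"""
    out=[]; rr=np.arange(r-win,r+win,1e-4)
    for t in np.linspace(0,2*np.pi,n,endpoint=False):
        d=np.array([np.cos(t),np.sin(t)]); P=np.c_[c+rr[:,None]*d,np.full(len(rr),z)]
        q=proj(f,P); v=map_coordinates(img,[q[:,1],q[:,0]],order=1)
        g=sign*np.gradient(v); k=g.argmax()
        out.append([*P[k,:2],g[k]])
    return np.array(out)
def circ(E,c,r,fixr=True):
    w=E[:,2]>np.median(E[:,2])*.35; P=E[w,:2]
    fun=lambda x:np.hypot(*(P-x[:2]).T)-(r if fixr else x[2])
    s=least_squares(fun,[*c,r][:2 if fixr else 3],loss="soft_l1",f_scale=2e-4)
    return s.x,np.median(np.abs(fun(s.x)))
def pockets(f,c0=((.604,.079),(.615,.134),(.6254,.189),(.6366,.245)),rs=(.01275,.01475,.01675,.01875)):
    g=gaussian_filter(f["img"].astype(float).mean(2),.7); res=[]
    for c,r in zip(c0,rs):
        c=np.array(c)
        for _ in range(4):
            x,e=circ(edges(g,f,c,r,.02),c,r,False); c=x[:2]
        res.append([*x,e])
    return np.array(res)
def neck(f,c,z,r=.012):
    g=gaussian_filter(f["img"][...,2].astype(float),.7); c=np.array(c,float)
    for _ in range(4):
        x,e=circ(edges(g,f,c,r,z,sign=-1,win=.003),c,r,False); c=x[:2]
    return x,e
E
python3 - <<'E'
from h import *
import pickle
f,s=pickle.load(open("w3.pkl","rb"))
P=pockets(f);print(P.round(5)); print(np.diff(P[:,:2],axis=0).round(4),np.hypot(*np.diff(P[:,:2],axis=0).T))
d=P[3,:2]-P[0,:2];print("yaw",np.arctan2(-d[0],d[1]))
p=np.array(s["position"]);x,e=neck(f,p[:2],p[2]+.022);print("neck",x,e,toolxy(s,x[:2]-p[:2]))
F=pickle.load(open("f0.pkl","rb"))
for n in F: Q=pockets(F[n]);print(n,Q.round(4).tolist())
f=pickle.load(open("w1.pkl","rb")); Q=pockets(f);print("w1",Q.round(4).tolist())
f=pickle.load(open("w2.pkl","rb")); 
E
```

```text
[[5.9959e-01 7.9520e-02 1.2140e-02 2.7000e-04]
 [6.0871e-01 1.3452e-01 1.4320e-02 1.7000e-04]
 [6.1806e-01 1.8973e-01 1.6250e-02 2.6000e-04]
 [6.2723e-01 2.4486e-01 1.8360e-02 2.3000e-04]]
[[0.0091 0.055 ]
 [0.0094 0.0552]
 [0.0092 0.0551]] [0.05574744 0.05600053 0.05588888]
yaw -0.16563271966455273
neck [0.5979182  0.1507377  0.01199051] 0.00020249276265433928 [0.00079571 0.00079604]
scene [[0.6012, 0.0797, 0.0115, 0.001], [0.611, 0.1352, 0.0134, 0.0008], [0.6189, 0.19, 0.0161, 0.0005], [0.629, 0.2453, 0.0178, 0.0005]]
top [[0.6009, 0.0796, 0.0119, 0.0005], [0.6095, 0.1349, 0.0142, 0.0006], [0.6189, 0.1903, 0.0161, 0.0005], [0.6277, 0.2451, 0.0183, 0.0006]]
w1 [[0.6001, 0.0793, 0.0118, 0.0004], [0.6092, 0.1351, 0.0146, 0.0011], [0.6182, 0.1894, 0.0163, 0.0004], [0.627, 0.2447, 0.0182, 0.0003]]
```

Request:
{"api": "apply_moves", "payload": {"claw": [0.02,0.02,0.02,0.02,0.02,0.02,0.02,0.02,0.02,0.02], "xyz": [[0,0,0],[-0.008,-0.01,0],[-0.015,-0.02,0.01],[-0.015,-0.02,0.02],[-0.012,-0.015,0.025],[-0.005,-0.005,0.025],[0,0,0.02],[0,0,0.013],[0,0,0],[0,0,0]], "twist": [[0,0,-0.027],[0,0,0],[0,0,0],[0,0,0],[0,0,0],[0,0,0],[0,0,0],[0,0,0],[0,0,0],[0,0,0]]}}

```text
clock: 7.35
position: [0.6424, 0.072, 0.062]
tool_rot: [3.141, 0.001, 2.976]
force: [-0.1, -0.5, -0.9]
grip_width: 0.0225
finger_force: 49.1
```

```bash
python3 - <<'E'
from h import *
import pickle
f=bot.grab_frame("wrist"); s=bot.observe(); pickle.dump((f,s),open("w4.pkl","wb"))
save("w4.png",cv2.resize(f["img"],None,fx=1.5,fy=1.5))
print({k:np.round(v,4).tolist() for k,v in s.items() if k in("position","tool_rot","force","grip_width","finger_force")})
P=pockets(f,((.5998,.0795),(.609,.1348)),(.0125,.0145));print(P.round(5))
p=np.array(s["position"])
for h in(.02,.022,.024):
  x,e=neck(f,p[:2],p[2]+h);print("neck",h,x.round(5),e,toolxy(s,x[:2]-p[:2]).round(5),"to p1",toolxy(s,P[0,:2]-x[:2]).round(5),"p1-tcp",toolxy(s,P[0,:2]-p[:2]).round(5))
E
```

```text
{'position': [0.6426, 0.0722, 0.0624], 'tool_rot': [3.1412, 0.0013, 2.9759], 'force': [1.0978, -0.548, -0.643], 'finger_force': 49.0893, 'grip_width': 0.0222}
[[6.0065e-01 7.9450e-02 1.2190e-02 3.9000e-04]
 [6.0896e-01 1.3439e-01 1.4600e-02 1.2000e-04]]
neck 0.02 [0.64284 0.07284 0.01224] 0.00017947402690649157 [-9.0e-05  6.9e-04] to p1 [ 0.04271 -0.00044] p1-tcp [0.04262 0.00024]
neck 0.022 [0.64162 0.07304 0.01206] 0.00022361310378275073 [0.00115 0.00067] to p1 [ 0.04147 -0.00043] p1-tcp [0.04262 0.00024]
neck 0.024 [0.64037 0.07327 0.01186] 0.00020004073589519923 [0.00242 0.0007 ] to p1 [ 0.0402  -0.00045] p1-tcp [0.04262 0.00024]
```

View pics/w4.png

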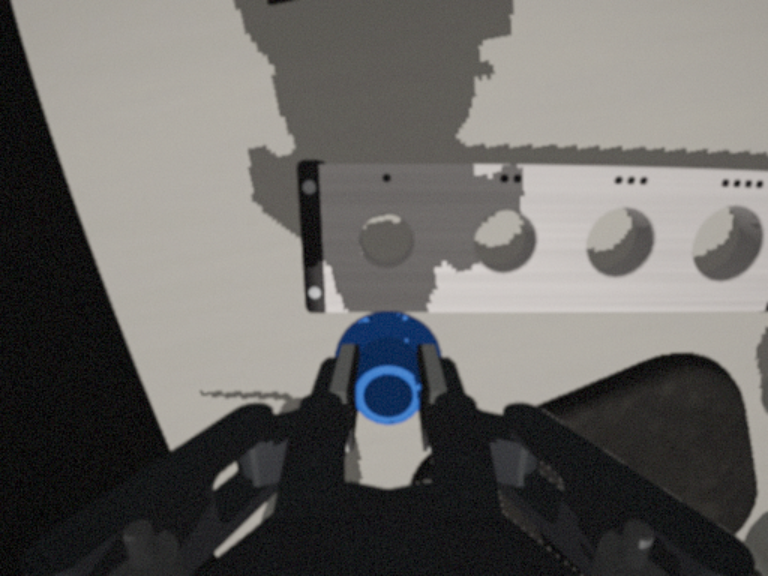

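The wrist view shows pocket 1 (in shadow) at full-frame (258,161), pocket 2 at (336,160), and the held adapter's neck at (259,263). Rounding the offsets, pocket 1 lies 42.6 mm along tool x. Now I align over pocket 1 and hover just above it.

Request:
{"api": "apply_moves", "payload": {"claw": [0.02,0.02,0.02,0.02,0.02,0.02,0.02,0.02,0.02], "xyz": [[0.008,0,0],[0.015,-0.0006,0],[0.013,0,0],[0.0066,0,0.004],[0,0,0.008],[0,0,0.007],[0,0,0.003],[0,0,0.001],[0,0,0]], "twist": [[0,0,0],[0,0,0],[0,0,0],[0,0,0],[0,0,0],[0,0,0],[0,0,0],[0,0,0],[0,0,0]]}}

```text
clock: 8.3
position: [0.6, 0.0785, 0.038]
tool_rot: [-3.141, -0.0, 2.976]
force: [-0.2, -0.0, -0.8]
grip_width: 0.0219
finger_force: 49.1
```

```bash
cat > o.py <<'E'
from h import *
s=bot.observe(); print({k:np.round(v,4).tolist() for k,v in s.items() if k in("clock","position","tool_rot","force","moment","grip_width","finger_force")})
E
python3 o.py; python3 - <<'E'
from h import *
import pickle
f=bot.grab_frame("wrist"); s=bot.observe(); pickle.dump((f,s),open("w5.pkl","wb"))
p=np.array(s["position"]); P=pockets(f,((.609,.1346),(.6183,.1897)),(.0145,.0165)); print(P.round(5))
x,e=neck(f,p[:2],p[2]+.022);print(x.round(5),e)
for i in range(2): print("neck->p%d"%(i+2),toolxy(s,P[i,:2]-x[:2]).round(5))
E
```

```text
{'clock': 8.3, 'position': [0.6, 0.0785, 0.038], 'tool_rot': [-3.1414, -0.0003, 2.9756], 'force': [-0.2297, -0.0072, -0.7506], 'moment': [-0.0028, 0.0045, -0.0116], 'finger_force': 49.0898, 'grip_width': 0.0219}
[[6.0903e-01 1.3446e-01 1.4570e-02 1.3000e-04]
 [6.1828e-01 1.8959e-01 1.6450e-02 1.4000e-04]]
[0.59948 0.07948 0.01212] 0.00020611991082387406
neck->p2 [-0.00033  0.05581]
neck->p3 [-0.00033  0.11171]
```

Request:
{"api": "apply_moves", "payload": {"claw": [0.02,0.02,0.02,0.02], "xyz": [[-0.0003,0,0.0005],[0,0,0.0005],[0,0,0.0005],[0,0,0]], "twist": [[0,0,0],[0,0,0],[0,0,0],[0,0,0]]}}

```text
clock: 8.75
position: [0.6004, 0.0786, 0.037]
tool_rot: [3.141, 0.0, 2.976]
force: [-1.0, -0.2, 2.5]
grip_width: 0.0222
finger_force: 49.2
```

Request:
{"api": "apply_moves", "payload": {"claw": [0.02,0.02,0.02], "xyz": [[0,0,0.0003],[0,0,0.0002],[0,0,0]], "twist": [[0,0,0],[0,0,0],[0,0,0]]}}

```text
clock: 9.05
position: [0.6004, 0.0786, 0.0366]
tool_rot: [3.141, 0.0, 2.976]
force: [-2.9, -0.6, 7.8]
grip_width: 0.0222
finger_force: 49.6
```

Request:
{"api": "apply_moves", "payload": {"claw": [0.02,0.02,0.02,0.02,0.02,0.02,0.02,0.02,0.02], "xyz": [[0.0007,0,0],[-0.0007,0.0007,0],[-0.0007,-0.0007,0],[0.0007,-0.0007,0],[0,0.0007,0],[0,0,0],[0,0,0.0003],[0,0,0],[0,0,0]], "twist": [[0,0,0],[0,0,0],[0,0,0],[0,0,0],[0,0,0],[0,0,0],[0,0,0],[0,0,0],[0,0,0]]}}

```text
clock: 9.95
position: [0.6007, 0.0785, 0.0366]
tool_rot: [3.141, 0.001, 2.976]
force: [-1.1, -0.4, 9.1]
grip_width: 0.0225
finger_force: 49.8
```

Pocket 1 refuses it: about 10 N and no descent. Next is pocket 2.

Request:
{"api": "apply_moves", "payload": {"claw": [0.02,0.02,0.02,0.02,0.02,0.02,0.02,0.02,0.02,0.02], "xyz": [[0,0,-0.003],[0,0,-0.004],[0,0.008,0],[0,0.015,0],[0,0.015,0],[0,0.012,0],[0,0.006,0],[0,0,0.003],[0,0,0.001],[0,0,0]], "twist": [[0,0,0],[0,0,0],[0,0,0],[0,0,0],[0,0,0],[0,0,0],[0,0,0],[0,0,0],[0,0,0],[0,0,0]]}}

```text
clock: 10.95
position: [0.6093, 0.133, 0.0387]
tool_rot: [-3.141, -0.0, 2.975]
force: [0.4, -0.3, -0.9]
grip_width: 0.0225
finger_force: 49.2
```

```bash
python3 o.py; cat > m.py <<'E'
from h import *
f=bot.grab_frame("wrist"); s=bot.observe(); p=np.array(s["position"]); P=pockets(f,((.6,.0794),(.609,.1346),(.6183,.1896),(.6273,.2449)),(.0125,.0145,.0165,.0184)); print(P.round(5))
x,e=neck(f,p[:2],p[2]+.022);print(x.round(5),e,toolxy(s,x[:2]-p[:2]).round(5))
for i in range(4): print("neck->p%d"%(i+1),toolxy(s,P[i,:2]-x[:2]).round(5))
E
python3 m.py
```

```text
{'clock': 10.95, 'position': [0.6093, 0.133, 0.0387], 'tool_rot': [-3.1409, -0.0004, 2.9749], 'force': [0.3676, -0.3174, -0.9426], 'moment': [-0.0361, -0.0366, -0.0783], 'finger_force': 49.2218, 'grip_width': 0.0225}
[[6.0007e-01 7.9300e-02 1.2450e-02 1.4000e-04]
 [6.0655e-01 1.3429e-01 1.5230e-02 1.3000e-03]
 [6.1828e-01 1.8969e-01 1.6540e-02 1.4000e-04]
 [6.2750e-01 2.4482e-01 1.8520e-02 1.3000e-04]]
[0.60861 0.13387 0.01197] 0.000192639565445199 [0.00093 0.00073]
neck->p1 [-0.00063 -0.05523]
neck->p2 [2.1e-03 7.0e-05]
neck->p3 [-0.00027  0.05665]
neck->p4 [-0.00021  0.11254]
```

Request:
{"api": "apply_moves", "payload": {"claw": [0.02,0.02,0.02,0.02,0.02,0.02], "xyz": [[-0.0005,0.0007,0],[0,0,0.0008],[0,0,0.0008],[0,0,0.0006],[0,0,0.0004],[0,0,0]], "twist": [[0,0,0],[0,0,0],[0,0,0],[0,0,0],[0,0,0],[0,0,0]]}}

```text
clock: 11.6
position: [0.6102, 0.1343, 0.0367]
tool_rot: [3.142, 0.0, 2.976]
force: [-2.0, -0.9, 6.3]
grip_width: 0.0223
finger_force: 49.6
```

Request:
{"api": "apply_moves", "payload": {"claw": [0.02,0.02,0.02,0.02,0.02,0.02,0.02], "xyz": [[0.0006,0,0.0001],[0,0,0],[-0.0006,0.0006,0],[0,0,0],[-0.0006,-0.0006,0],[0,0,0],[0,0,0]], "twist": [[0,0,0],[0,0,0],[0,0,0],[0,0,0],[0,0,0],[0,0,0],[0,0,0]]}}

```text
clock: 12.3
position: [0.6105, 0.1344, 0.0366]
tool_rot: [3.141, -0.0, 2.976]
force: [-3.5, -0.1, 7.7]
grip_width: 0.0221
finger_force: 49.8
```

Request:
{"api": "apply_moves", "payload": {"claw": [0.02,0.02,0.02,0.02,0.02], "xyz": [[0.0006,-0.0006,0],[0,0,0],[0,0,0],[0,0,0],[0,0,0]], "twist": [[0,0,0],[0,0,0],[0,0,0],[0,0,0],[0,0,0]]}}

```text
clock: 12.8
position: [0.6104, 0.1344, 0.0367]
tool_rot: [3.141, 0.001, 2.976]
force: [-0.0, 1.6, 4.5]
grip_width: 0.0221
finger_force: 49.6
```

Request:
{"api": "apply_moves", "payload": {"claw": [0.02,0.02,0.02,0.02], "xyz": [[0.0008,-0.0002,0.0001],[0,0,0],[0.0004,0.0008,0],[0,0,0]], "twist": [[0,0,0],[0,0,0],[0,0,0],[0,0,0]]}}

```text
clock: 13.2
position: [0.6097, 0.1345, 0.0367]
tool_rot: [3.141, 0.002, 2.976]
force: [2.0, -0.9, 5.7]
grip_width: 0.0223
finger_force: 49.6
```

Request:
{"api": "apply_moves", "payload": {"claw": [0.02,0.02,0.02,0.02], "xyz": [[-0.0004,0.0008,0.0001],[0,0,0],[-0.0008,0.0004,0],[0,0,0]], "twist": [[0,0,0],[0,0,0],[0,0,0],[0,0,0]]}}

```text
clock: 13.6
position: [0.6102, 0.1348, 0.0364]
tool_rot: [-3.141, -0.0, 2.975]
force: [-4.0, -4.5, 10.1]
grip_width: 0.0223
finger_force: 50.0
```

```bash
python3 - <<'E'
from h import *
import pickle
F=pickle.load(open("f0.pkl","rb"))["scene"]["img"]
save("feet.png",np.vstack([np.hstack([cv2.resize(F[245:285,245:290],(360,320),interpolation=cv2.INTER_CUBIC),cv2.resize(F[168:208,175:220],(360,320),interpolation=cv2.INTER_CUBIC)])]))
E
```

```text
(no output)
```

View pics/feet.png

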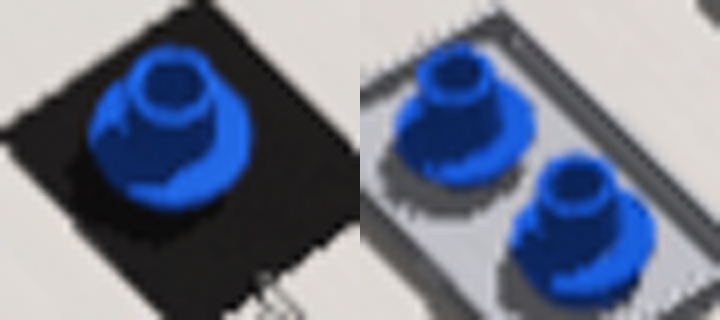

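The crop does not resolve the feet, since the flange hides them. I continue by feel at pocket 2.

Request:
{"api": "apply_moves", "payload": {"claw": [0.02,0.02,0.02,0.02], "xyz": [[-0.0008,-0.0004,0],[0,0,0],[-0.0004,-0.0008,0],[0,0,0]], "twist": [[0,0,0],[0,0,0],[0,0,0],[0,0,0]]}}

```text
clock: 14.0
position: [0.6108, 0.1344, 0.0364]
tool_rot: [3.142, -0.001, 2.976]
force: [-5.5, 0.2, 11.1]
grip_width: 0.0224
finger_force: 50.2
```

Request:
{"api": "apply_moves", "payload": {"claw": [0.02,0.02,0.02,0.02], "xyz": [[0.0004,-0.0008,0],[0,0,0],[0.0008,-0.0004,0],[0,0,0]], "twist": [[0,0,0],[0,0,0],[0,0,0],[0,0,0]]}}

```text
clock: 14.4
position: [0.6104, 0.1341, 0.0366]
tool_rot: [3.14, 0.001, 2.976]
force: [1.3, 3.2, 6.8]
grip_width: 0.0224
finger_force: 49.7
```

```bash
python3 o.py; python3 m.py
```

```text
{'clock': 14.4, 'position': [0.6104, 0.1341, 0.0366], 'tool_rot': [3.1403, 0.0012, 2.9761], 'force': [1.2914, 3.2194, 6.8207], 'moment': [0.7984, -0.2194, -0.0144], 'finger_force': 49.736, 'grip_width': 0.0224}
[[5.9986e-01 7.9420e-02 1.2460e-02 7.0000e-05]
 [6.0689e-01 1.3602e-01 1.5140e-02 1.4600e-03]
 [6.1809e-01 1.8963e-01 1.6520e-02 1.2000e-04]
 [6.2730e-01 2.4464e-01 1.8400e-02 1.0000e-04]]
[0.60974 0.13478 0.0119 ] 0.00030758548801235186 [0.00087 0.00064]
neck->p1 [ 0.00063 -0.05623]
neck->p2 [0.00302 0.00075]
neck->p3 [0.0008  0.05548]
neck->p4 [0.00078 0.11125]
```

The drag got lost in friction: the in-image offset shows the foot was not following. I'll do lift–shift–press trials instead, servoed on the picture.

Request:
{"api": "apply_moves", "payload": {"claw": [0.02,0.02,0.02,0.02], "xyz": [[0,0,-0.001],[0,0,-0.0005],[0,0,0],[0,0,0]], "twist": [[0,0,0],[0,0,0],[0,0,0],[0,0,0]]}}

```text
clock: 14.85
position: [0.6097, 0.1331, 0.0374]
tool_rot: [-3.141, -0.0, 2.976]
force: [-0.3, 0.1, -0.0]
grip_width: 0.0224
finger_force: 49.0
```

```bash
python3 o.py; cat > m.py <<'E'
import sys; from h import *
n=int(sys.argv[1]); T=[]
c0=((.6,.0794),(.6091,.1346),(.6183,.1896),(.6273,.2449)); r0=(.0125,.0145,.0165,.0184)
for _ in range(4):
    f=bot.grab_frame("wrist"); s=bot.observe(); p=np.array(s["position"])
    x,e=neck(f,p[:2],p[2]+.022)
    I=[i for i in range(4) if i+1!=n]
    P=pockets(f,[c0[i] for i in I],[r0[i] for i in I])
    T.append([toolxy(s,P[k,:2]-x[:2])-[0,.056*(i+1-n)] for k,i in enumerate(I)])
T=np.array(T)*1e3; print("pockets used",[i+1 for i in I],"offset mm each:",T.mean(0).round(2).tolist(),"sd",T.std(0).round(2).tolist(),"mean",T.mean((0,1)).round(2))
E
python3 m.py 2
```

```text
{'clock': 14.85, 'position': [0.6097, 0.1331, 0.0374], 'tool_rot': [-3.1413, -0.0004, 2.9756], 'force': [-0.2578, 0.0702, -0.0241], 'moment': [0.0149, 0.0005, 0.0016], 'finger_force': 48.9786, 'grip_width': 0.0224}
pockets used [1, 3, 4] offset mm each: [[0.12, 0.54], [0.26, 0.38], [0.29, 0.33]] sd [[0.03, 0.04], [0.03, 0.02], [0.04, 0.01]] mean [0.22 0.42]
```

Request:
{"api": "apply_moves", "payload": {"claw": [0.02,0.02,0.02,0.02], "xyz": [[0,0,-0.001],[0.0002,0.0004,0],[0,0,0],[0,0,0]], "twist": [[0,0,0],[0,0,0],[0,0,0],[0,0,0]]}}

```text
clock: 15.45
position: [0.6098, 0.1336, 0.0386]
tool_rot: [-3.142, -0.0, 2.976]
force: [-0.2, -0.2, -0.6]
grip_width: 0.0223
finger_force: 49.0
```

```bash
python3 o.py; python3 m.py 2
```

```text
{'clock': 15.45, 'position': [0.6098, 0.1336, 0.0386], 'tool_rot': [-3.1415, -0.0, 2.9757], 'force': [-0.2283, -0.1518, -0.5733], 'moment': [0.0449, 0.0269, 0.037], 'finger_force': 48.9776, 'grip_width': 0.0223}
pockets used [1, 3, 4] offset mm each: [[-0.19, 0.08], [0.02, -0.05], [0.06, -0.17]] sd [[0.02, 0.02], [0.04, 0.02], [0.05, 0.05]] mean [-0.04 -0.05]
```

Request:
{"api": "apply_moves", "payload": {"claw": [0.02,0.02,0.02,0.02,0.02,0.02], "xyz": [[0,0,0.0008],[0,0,0.0008],[0,0,0.0006],[0,0,0.0004],[0,0,0],[0,0,0]], "twist": [[0,0,0],[0,0,0],[0,0,0],[0,0,0],[0,0,0],[0,0,0]]}}

```text
clock: 16.25
position: [0.6099, 0.1337, 0.0365]
tool_rot: [3.141, 0.0, 2.976]
force: [-3.1, -0.3, 9.0]
grip_width: 0.0221
finger_force: 50.0
```

Request:
{"api": "apply_moves", "payload": {"claw": [0.02,0.02,0.02,0.02,0.02,0.02], "xyz": [[0,0,-0.002],[0.0006,0,0],[0,0,0],[0,0,0.0012],[0,0,0.0009],[0,0,0]], "twist": [[0,0,0],[0,0,0],[0,0,0],[0,0,0],[0,0,0],[0,0,0]]}}

```text
clock: 16.85
position: [0.6094, 0.1338, 0.0363]
tool_rot: [3.141, 0.0, 2.976]
force: [-3.8, -0.1, 12.2]
grip_width: 0.0224
finger_force: 50.4
```

Request:
{"api": "apply_moves", "payload": {"claw": [0.02,0.02,0.02,0.02,0.02,0.02], "xyz": [[0,0,-0.0021],[-0.0012,0,0],[0,0,0],[0,0,0.0012],[0,0,0.0009],[0,0,0]], "twist": [[0,0,0],[0,0,0],[0,0,0],[0,0,0],[0,0,0],[0,0,0]]}}

```text
clock: 17.45
position: [0.6105, 0.1335, 0.0363]
tool_rot: [3.141, 0.0, 2.976]
force: [-3.6, -1.2, 13.3]
grip_width: 0.022
finger_force: 50.4
```

Request:
{"api": "apply_moves", "payload": {"claw": [0.02,0.02,0.02,0.02,0.02,0.02], "xyz": [[0,0,-0.0021],[0.0006,0.0006,0],[0,0,0],[0,0,0.0012],[0,0,0.0009],[0,0,0]], "twist": [[0,0,0],[0,0,0],[0,0,0],[0,0,0],[0,0,0],[0,0,0]]}}

```text
clock: 18.05
position: [0.61, 0.1343, 0.0363]
tool_rot: [3.141, 0.0, 2.976]
force: [-3.8, -0.0, 12.7]
grip_width: 0.0217
finger_force: 50.5
```

Request:
{"api": "apply_moves", "payload": {"claw": [0.02,0.02,0.02,0.02,0.02,0.02], "xyz": [[0,0,-0.0021],[0,-0.0012,0],[0,0,0],[0,0,0.0012],[0,0,0.0009],[0,0,0]], "twist": [[0,0,0],[0,0,0],[0,0,0],[0,0,0],[0,0,0],[0,0,0]]}}

```text
clock: 18.65
position: [0.6098, 0.1329, 0.0363]
tool_rot: [-3.142, 0.0, 2.976]
force: [-4.0, -2.2, 12.8]
grip_width: 0.0225
finger_force: 50.4
```

Pocket 2 refuses at five offsets with about 12 N each. Next is pocket 3.

Request:
{"api": "apply_moves", "payload": {"claw": [0.02,0.02,0.02,0.02,0.02,0.02,0.02,0.02,0.02,0.02], "xyz": [[0,0,-0.003],[0,0,-0.004],[0,0.008,0],[0,0.015,0],[0,0.015,0],[0,0.012,0],[0,0.0066,0],[0,0,0.003],[0,0,0.0015],[0,0,0]], "twist": [[0,0,0],[0,0,0],[0,0,0],[0,0,0],[0,0,0],[0,0,0],[0,0,0],[0,0,0],[0,0,0],[0,0,0]]}}

```text
clock: 19.65
position: [0.6188, 0.188, 0.038]
tool_rot: [-3.141, -0.0, 2.975]
force: [0.3, -1.0, -0.9]
grip_width: 0.0224
finger_force: 49.2
```

```bash
python3 o.py; python3 m.py 3
```

```text
{'clock': 19.65, 'position': [0.6188, 0.188, 0.038], 'tool_rot': [-3.1409, -0.0005, 2.975], 'force': [0.3261, -1.0203, -0.8803], 'moment': [-0.0387, 0.0039, -0.0308], 'finger_force': 49.2016, 'grip_width': 0.0224}
pockets used [1, 2, 4] offset mm each: [[-0.24, 0.61], [0.15, 0.76], [0.29, 0.52]] sd [[0.13, 0.09], [0.11, 0.13], [0.11, 0.12]] mean [0.07 0.63]
```

Request:
{"api": "apply_moves", "payload": {"claw": [0.02,0.02,0.02,0.02,0.02,0.02], "xyz": [[0.0002,0.0006,0],[0,0,0],[0,0,0.0008],[0,0,0.0008],[0,0,0.0004],[0,0,0]], "twist": [[0,0,0],[0,0,0],[0,0,0],[0,0,0],[0,0,0],[0,0,0]]}}

```text
clock: 20.45
position: [0.6189, 0.1895, 0.0363]
tool_rot: [-3.141, -0.0, 2.976]
force: [0.3, -0.6, -0.5]
grip_width: 0.0221
finger_force: 49.2
```

There is no contact force at the height where the other pockets pushed back, so it is entering. I continue gently.

Request:
{"api": "apply_moves", "payload": {"claw": [0.02,0.02,0.02,0.02,0.02], "xyz": [[0,0,0.0005],[0,0,0.0005],[0,0,0.0005],[0,0,0.0005],[0,0,0]], "twist": [[0,0,0],[0,0,0],[0,0,0],[0,0,0],[0,0,0]]}}

```text
clock: 20.95
position: [0.6189, 0.1895, 0.0343]
tool_rot: [-3.142, -0.0, 2.976]
force: [0.3, -0.2, -0.5]
grip_width: 0.0222
finger_force: 49.2
```

Entered 3 mm with no force. I check the slack, as this tells a 32 mm foot (±0.75 mm) from a 28 mm one (±2.75 mm).

Request:
{"api": "apply_moves", "payload": {"claw": [0.02,0.02,0.02,0.02], "xyz": [[0,0.0005,0],[0,0.0004,0],[0,0.0003,0],[0,0,0]], "twist": [[0,0,0],[0,0,0],[0,0,0],[0,0,0]]}}

```text
clock: 21.35
position: [0.619, 0.1899, 0.0343]
tool_rot: [-3.141, -0.0, 2.975]
force: [-1.1, -4.8, 0.1]
grip_width: 0.0224
finger_force: 49.1
```

Request:
{"api": "apply_moves", "payload": {"claw": [0.02,0.02,0.02,0.02,0.02,0.02], "xyz": [[0,-0.0006,0],[0,-0.0006,0],[0,-0.0005,0],[0,-0.0004,0],[0,-0.0003,0],[0,0,0]], "twist": [[0,0,0],[0,0,0],[0,0,0],[0,0,0],[0,0,0],[0,0,0]]}}

```text
clock: 21.95
position: [0.6187, 0.1884, 0.0344]
tool_rot: [3.141, 0.0, 2.976]
force: [0.8, 0.4, -1.0]
grip_width: 0.0224
finger_force: 49.1
```

Request:
{"api": "apply_moves", "payload": {"claw": [0.02,0.02,0.02], "xyz": [[0,-0.0004,0],[0,-0.0004,0],[0,0,0]], "twist": [[0,0,0],[0,0,0],[0,0,0]]}}

```text
clock: 22.25
position: [0.6186, 0.1879, 0.0345]
tool_rot: [3.141, 0.0, 2.976]
force: [0.3, 1.6, -0.6]
grip_width: 0.022
finger_force: 49.1
```

The walls lie about 1.5–2 mm apart, so this is a 32 mm foot and pocket 3 is its pocket. I centre and go down.

Request:
{"api": "apply_moves", "payload": {"claw": [0.02,0.02,0.02,0.02,0.02,0.02,0.02,0.02,0.02,0.02,0.02], "xyz": [[0,0.0006,0],[0,0.0006,0],[0,0,0.0008],[0,0,0.001],[0,0,0.001],[0,0,0.0012],[0,0,0.0012],[0,0,0.0012],[0,0,0.0012],[0,0,0.0008],[0,0,0]], "twist": [[0,0,0],[0,0,0],[0,0,0],[0,0,0],[0,0,0],[0,0,0],[0,0,0],[0,0,0],[0,0,0],[0,0,0],[0,0,0]]}}

```text
clock: 23.35
position: [0.6187, 0.1887, 0.0259]
tool_rot: [-3.141, -0.0, 2.976]
force: [1.0, -0.1, -0.3]
grip_width: 0.0218
finger_force: 49.1
```

Request:
{"api": "apply_moves", "payload": {"claw": [0.02,0.02,0.02,0.02], "xyz": [[0,0,0.0004],[0,0,0.0004],[0,0,0.0003],[0,0,0]], "twist": [[0,0,0],[0,0,0],[0,0,0],[0,0,0]]}}

```text
clock: 23.75
position: [0.6188, 0.1887, 0.025]
tool_rot: [3.142, 0.0, 2.976]
force: [-0.1, -0.2, 2.4]
grip_width: 0.0225
finger_force: 49.4
```

Request:
{"api": "apply_moves", "payload": {"claw": [0.02,0.02,0.03,0.04,0.05,0.05,0.05,0.05], "xyz": [[0,0,0.0003],[0,0,0],[0,0,0],[0,0,0],[0,0,0],[0,0,0],[0,0,0],[0,0,0]], "twist": [[0,0,0],[0,0,0],[0,0,0],[0,0,0],[0,0,0],[0,0,0],[0,0,0],[0,0,0]]}}

```text
clock: 24.55
position: [0.6188, 0.1887, 0.0246]
tool_rot: [-3.142, 0.0, 2.976]
force: [-0.4, 0.9, 0.1]
grip_width: 0.0499
finger_force: 0.0
```

Request:
{"api": "apply_moves", "payload": {"claw": [0.05,0.05,0.05,0.05,0.05,0.05,0.05,0.05,0.05,0.05], "xyz": [[0,0,-0.005],[0,0,-0.01],[0,0,-0.02],[0,0,-0.025],[0,0,-0.03],[0,0,-0.03],[0,0,-0.02],[0,0,-0.005],[0,0,0],[0,0,0]], "twist": [[0,0,0],[0,0,0],[0,0,0],[0,0,0],[0,0,0],[0,0,0],[0,0,0],[0,0,0],[0,0,0],[0,0,0]]}}

```text
clock: 25.55
position: [0.6184, 0.1886, 0.169]
tool_rot: [-3.141, -0.001, 2.976]
force: [-0.6, 0.3, -0.8]
grip_width: 0.0501
finger_force: 0.0
```

```bash
python3 o.py; python3 - <<'E'
from h import *
f=bot.grab_frame("wrist"); t=bot.grab_frame("top"); s=bot.grab_frame("scene")
save("end.png",np.hstack([f["img"][90:330,100:420],cv2.resize(s["img"][130:320,160:350],(380,240*380//380))[:240]]))
for h,r in((.047,.012),(.023,.022)):
  x,e=neck(f,(.6183,.1896),h,r); print(h,x.round(5),e)
for n,g in(("top",t),("scene",s)):
  c=blue(g,proj(g,[[.618,.19,.025]])[0]); print(n,fitc(g,c,.022))
E
```

```text
{'clock': 25.55, 'position': [0.6184, 0.1886, 0.169], 'tool_rot': [-3.1411, -0.0008, 2.9758], 'force': [-0.6362, 0.3229, -0.8106], 'moment': [0.0013, 0.0444, -0.0286], 'finger_force': 0.0, 'grip_width': 0.0501}
0.047 [0.61911 0.18946 0.01285] 0.0005875813738654319
0.023 [0.61866 0.18933 0.02102] 0.0005709313127379018
top (array([0.61930485, 0.18962   ]), np.float64(0.020998142639427227), np.int64(38), 51)
scene (array([0.62003845, 0.19100135]), np.float64(0.022097280783583053), np.int64(28), 48)
```

View pics/end.png

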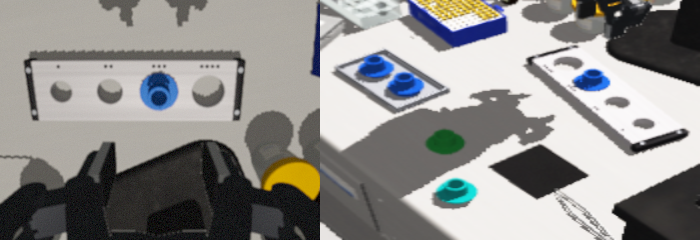

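The final views show the adapter upright in pocket 3 (three dots) at (159,91) in the left crop, flange flat on the gauge. The tray pair, the look-alikes and the forceps are undisturbed. Contact came 12 mm below the refusal height, so the foot is fully home.

```bash
python3 -c "
from workcell import bot
print(bot.job_done())"
```

```text
the job is handed in; nothing more can be done
None
```

The blue adapter did not enter pockets 1 or 2. I left it fully home in pocket 3, flange flat on the gauge, having pressed with no more than about 15 N, and handed the job in at about 26 s.

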